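# Change over the rod canisters on the welding bench

## Robot

A 6-joint arm with a two-finger parallel gripper is mounted at the origin on the work surface. World frame = base frame: x ahead of the robot, y to its left, z up, the work surface at z = 0. Lengths are in m, angles in rad, forces in N, time in s.
With the tool pointing down it reaches from about 0.2 to 0.875 m from the base axis. Payload 3.4 kg.
Tool frame: the origin (TCP) lies on the centre line of the jaws, within the pads' length; the fingertips stand 25 mm ahead of it and the grasp point (between the pads) lies 6 mm ahead of it; z points along the fingers, y is the line along which they close (so a half turn about z gives the same grasp; the last joint's range is limited). The gripper opens to 94 mm and grips with 3 to 60 N. Pads are 16 mm wide; open, the fingers measure 119 mm over their backs; the gripper's body (75 mm by 177 mm) begins 78 mm behind the grasp point.
Start: joints at [-1.35, 0.276, 1.505, -0, 1.361, -0.121], TCP at [0.193, -0.542, 0.23] pointing down, gripper open.
Joint ranges: [-2.89, 2.89], [-0.75, 2.08], [0.22, 2.7], [-1.18, 4.32], [0.11, 2.71], [-2.7, 2.7]. Speed limits (rad/s): [2.57, 2.57, 3.14, 3.14, 3.14, 3.14].

## Interface

Orientations are given as a unit quaternion [w, x, y, z].
In Python, from plant import r gives the robot as it stands.
- The arm moves only by the shell command python3 -m pendant 'ROWS'. ROWS is JSON, a list of rows, each an object of numbers: "grip": the opening in per cent of the stroke, from 0 (shut) to 100 (fully open); "dx", "dy", "dz": the shift along the tool's x, y, z in units of 25 mm (1.0 is 25 mm); "roll": the turn about the tool's z in units of 5 degrees (1.0 is 5 degrees). In form: [{"grip": .., "dx": .., "dy": .., "dz": .., "roll": ..}, ...]. A call has 1 to 20 rows; each row shifts and turns the commanded pose from where the row before left it, along the tool's axes as they then stand; what a row does not reach is not made up. A row lasts 1/12 s, in which the tool goes at most 41.7 mm and 7.16 degrees, less where a joint would pass 70% of its speed; a pose out of reach is approached as far as the arm can. A call is refused whole if a number of a shift passes 1 or a number of a turn 1, either way. A call with a gripper value outside its range is refused whole. The fingers move at their own pace and stop on an object; the grip force is fixed at half the most. Time passes only in rows, so rows that do not move let the fingers close. It gives the time, the measured TCP pose, the force, the opening and the grip force at its end, in the units of the state.
- r.state(): the state, without advancing time (a new reading comes with each control period).
- r.snapshot(name): name is "side" or "top" or "wrist"; returns a dict with "frame" (384x512x3 uint8, red, green, blue), "mtx" (3x3 intrinsics, pixels), "R" (3x3) and "t" (3): a world point X has camera coordinates R X + t. Camera axes: x right, y down, z forward; pixel columns grow to the right and rows downward; lengths in m; the calibration is good to about 2 mm. A picture is of the moment at which its call begins. There is no depth.
- r.sign_off(): hands the job in; it is judged then, once.
The state is a dict: "time": time; "joint_positions": joint angles; "joint_vel": joint speeds; "joint_efforts": joint torques, N m; "eef_pos": TCP position; "orientation": TCP orientation; "force": force on the tool from outside, world axes, zero at the start; "torque": the same for the moment, N m; "width": finger opening in m; "grasp_force": force on a finger pad.
Only numpy, scipy, OpenCV 4.12 (cv2) and the standard library are available. Lean on these libraries where they do the work, as an engineer would, in place of code of your own. Each camera call takes 0.05 s, during which the arm holds its last target. There are 200 camera calls.

## Task

We are changing to the thick rods. First push the raised cap of the slim round rod canister all the way down until it is fully home, then pull the cap of the wide round canister straight up to its stop and let go, so that its rods can be reached. Leave the square canister and its cap as they are.

Things in the scene. Friction and masses are not known exactly. Their poses are not given: they have to be found in the camera images.
- slim_top (a point): Centre of the flat top of the SLIM round canister's cap, z up. Cap: aluminium cylinder 34 mm across, 45 tall, over a fixed grey body 30 across, 100 tall. It slides vertically on a stem, 40 mm travel, cannot come off; a tight fit (about 5 N either way) holds it wherever left. This point is 145 mm above the bench when fully home, 185 fully up; it starts 22 to 38 mm up.
- wide_top (a point): Centre of the flat top of the WIDE round canister's cap, z up. Same make, 40 mm travel and tight fit (about 5 N), but cap 52 mm across, 45 tall; fixed grey body 48 across, 70 tall, foot 66 across. This point is 115 mm above the bench when home, 155 up at its stop; it starts at most 3 mm up. Grip it from above across its diameter, in any direction.
- square_top (a point): Centre of the top of the SQUARE canister's cap, a bystander; x, y along its sides. Cap 44 x 44 mm, 45 tall; body 40 x 40, 85 tall. This point is 130 mm (home) to 170 mm (up) above the bench; it may start anywhere between. The three canisters stand on the bench (z = 0) in any order, at least 125 mm apart between centres; only things under 30 mm tall lie between.

How it is judged:
On the way, in this order (a step that is already met when the one before it is completed fails the run):
1. the slim canister's cap is pushed home while the wide one is still closed (height (world z) of slim_top below 0.15 m and height (world z) of wide_top below 0.125 m), for 0.2 s.
2. the wide canister's cap is drawn up (height (world z) of wide_top above 0.143 m), for 0.2 s.
At the end, for the whole second after the job is handed in: The slim canister's cap is down to within 5 mm of fully home, the wide canister's cap stays up at least 28 mm of its 40 mm travel, and the square canister's cap is within 6 mm of where it began (height (world z) of slim_top below 0.15 m and height (world z) of wide_top above 0.143 m and distance of square_top from where it was at the start of the episode below 0.006 m); the robot touches nothing.
It fails at once if the square canister's cap is moved by more than 6 mm (distance of square_top from where it was at the start of the episode above 0.006 m).
It also fails if it takes over 42 s, if anything falls off the work surface, if the arm or the gripper's body presses on something with over 40 N, if the wrist force passes 120 N, or if a joint passes its speed limit or range.

## Working session

There is one attempt and no reset: what is moved stays moved. The work goes in short steps, Python scripts to look and compute and a shell command to move; the robot and the scene stay as the last step left them, time stands still between calls to the robot, and variables do not carry over. Pictures are saved under pics/ and viewed, at most 10 in all, crops included, and the job is handed in when it is done.

```bash
mkdir -p pics; python3 - <<'E'
from plant import r
import cv2,numpy as np,pickle
d={n:r.snapshot(n) for n in("side","top")}
pickle.dump(d,open("s.pkl","wb"))
for n in d:
    cv2.imwrite(f"pics/{n}0.png",d[n]["frame"][:,:,::-1]); print(n,-d[n]["R"].T@d[n]["t"],d[n]["R"][2])
s=r.state();print(s["time"],s["eef_pos"],s["orientation"],s["width"])
E
```

```text
side [0.22461111 0.45733888 0.54161177] [ 0.47712109 -0.67209773 -0.56625093]
top [0.39223511 0.01337308 1.19646915] [ 1.57583799e-01  5.98873018e-04 -9.87505437e-01]
0.1 [ 0.19260756 -0.5413076   0.22972364] [-7.90085192e-04  9.85434339e-01  1.70054516e-01 -4.14756025e-05] 0.09430494707212383
```

View pics/side0.png

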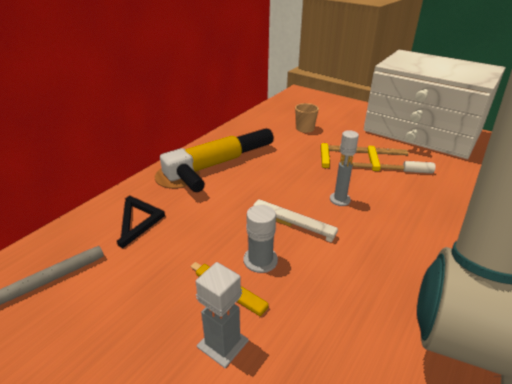

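View pics/top0.png

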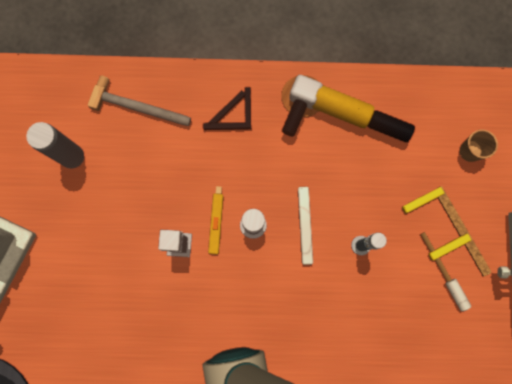

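The side view shows the slim cap raised at about (349,140), the wide cap at (261,213) and the square one at (219,285). In the top view they are at (377,241), (253,222) and (171,240). Next I'll segment them and triangulate.

```bash
cat >h.py <<'E'
import numpy as np,cv2
def ray(c,p):
    q=cv2.undistortPoints(np.array([[p]],float),c["mtx"],None)[0,0]
    d=c["R"].T@np.array([q[0],q[1],1]); return -c["R"].T@c["t"],d/np.linalg.norm(d)
def plane(c,p,z):
    o,d=ray(c,p); return o+d*(z-o[2])/d[2]
def tri(c1,p1,c2,p2):
    o1,d1=ray(c1,p1);o2,d2=ray(c2,p2)
    s=np.linalg.lstsq(np.c_[d1,-d2],o2-o1,rcond=None)[0]
    a,b=o1+s[0]*d1,o2+s[1]*d2; return (a+b)/2,np.linalg.norm(a-b)
def proj(c,X):
    x=c["mtx"]@(c["R"]@X+c["t"]); return x[:2]/x[2]
E
python3 - <<'E'
import pickle,cv2,numpy as np
d=pickle.load(open("s.pkl","rb"))
W={"top":[(377,241),(253,222),(171,240)],"side":[(349,143),(261,220),(218,290)]}
rows=[]
for n in W:
    f=d[n]["frame"];h=cv2.cvtColor(f,cv2.COLOR_RGB2HSV)
    m=((h[...,1]<60)&(h[...,2]>150)).astype(np.uint8)
    k,l,st,ce=cv2.connectedComponentsWithStats(m)
    for p in W[n]:
        i=l[p[1],p[0]];print(n,p,st[i],ce[i].round(1))
    rows.append(np.hstack([cv2.resize(f[y-32:y+32,x-32:x+32],(260,260),interpolation=cv2.INTER_NEAREST) for x,y in W[n]]))
cv2.imwrite("pics/crops.png",np.vstack(rows)[:,:,::-1])
E
```

```text
top (377, 241) [371 233  15  15 170] [377.7 240.1]
top (253, 222) [241 210  25  23 419] [252.7 220.8]
top (171, 240) [160 231  20  20 359] [169.2 240. ]
side (349, 143) [     0      0    512    384 187887] [251.8 194.9]
side (261, 220) [ 247  201   90   35 1030] [284.5 217.1]
side (218, 290) [196 263  44  34 799] [217.4 279.1]
```

View pics/crops.png

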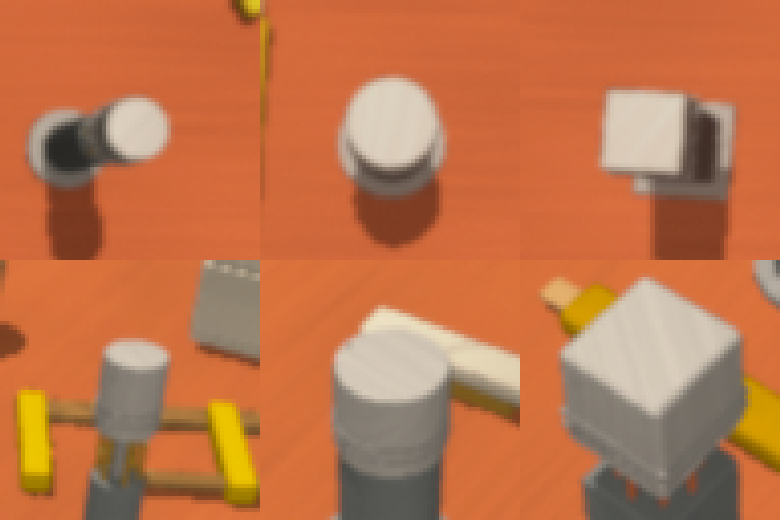

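The crops show each cap's flat top clearly: slim at about (350.3,134) in the side view and (378,240.2) in the top view, wide at (261,213.9) and (252.7,220.8), square at (218.6,279) and (169.2,240).

```bash
python3 - <<'E'
import pickle,numpy as np
from h import *
d=pickle.load(open("s.pkl","rb"));S,T=d["side"],d["top"]
for n,s,t in[("slim",(350.2,133.8),(378,240.2)),("wide",(261,213.8),(252.7,220.8)),("square",(218.5,279),(169.2,240))]:
    print(n,*[np.round(v,4) for v in tri(S,s,T,t)])
print(plane(T,(252.7,220.8),.116))
from plant import r
from scipy.spatial.transform import Rotation as R
q=r.state()["orientation"];print(R.from_quat(np.r_[q[1:],q[0]]).as_matrix().round(3))
E
```

```text
slim [ 0.4764 -0.2518  0.169 ] 0.0026
wide [0.5171 0.0163 0.1118] 0.0051
square [0.4649 0.1959 0.1433] 0.0028
[0.51438993 0.01507725 0.116     ]
[[ 0.942  0.335 -0.   ]
 [ 0.335 -0.942  0.002]
 [ 0.    -0.002 -1.   ]]
```

```bash
python3 -m pendant '[{"grip":0,"dx":0.73,"dy":-0.355},{"grip":0,"dx":0.73,"dy":-0.355},{"grip":0,"dx":0.73,"dy":-0.355},{"grip":0,"dx":0.73,"dy":-0.355},{"grip":0,"dx":0.73,"dy":-0.355},{"grip":0,"dx":0.73,"dy":-0.355},{"grip":0,"dx":0.73,"dy":-0.355},{"grip":0,"dx":0.73,"dy":-0.355},{"grip":0,"dx":0.73,"dy":-0.355},{"grip":0,"dx":0.73,"dy":-0.355},{"grip":0,"dx":0.73,"dy":-0.355},{"grip":0,"dx":0.73,"dy":-0.355},{"grip":0,"dx":0.73,"dy":-0.355},{"grip":0,"dx":0.73,"dy":-0.355},{"grip":0,"dx":0.73,"dy":-0.355},{"grip":0,"dx":0.73,"dy":-0.355},{"grip":0,"dx":0.73,"dy":-0.355},{"grip":0,"dx":0.73,"dy":-0.355},{"grip":0,"dx":0.73,"dy":-0.355},{"grip":0,"dx":0.73,"dy":-0.355}]'
python3 - <<'E'
from plant import r
import cv2
from h import *
s=r.state();print(s["time"],s["eef_pos"],s["orientation"],s["width"])
c=r.snapshot("side");f=c["frame"][:,:,::-1][60:220,250:450]
cv2.imwrite("pics/s1.png",cv2.resize(f,None,fx=3,fy=3))
E
```

```text
0.1 [ 0.19260756 -0.5413076   0.22972364] [-7.90085192e-04  9.85434339e-01  1.70054516e-01 -4.14756025e-05] 0.09430494707212383invalid input
```

View pics/s1.png

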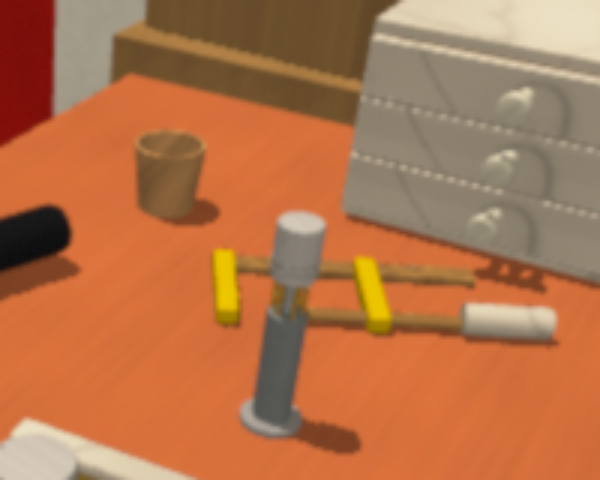

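The picture shows the arm hasn't moved: the call was refused, and the slim cap is still raised. I think each row needs every key, so I'll retry with all of them.

```bash
python3 -m pendant '[{"grip":0,"dx":0.73,"dy":-0.355,"dz":0,"roll":0},{"grip":0,"dx":0.73,"dy":-0.355,"dz":0,"roll":0},{"grip":0,"dx":0.73,"dy":-0.355,"dz":0,"roll":0},{"grip":0,"dx":0.73,"dy":-0.355,"dz":0,"roll":0},{"grip":0,"dx":0.73,"dy":-0.355,"dz":0,"roll":0},{"grip":0,"dx":0.73,"dy":-0.355,"dz":0,"roll":0},{"grip":0,"dx":0.73,"dy":-0.355,"dz":0,"roll":0},{"grip":0,"dx":0.73,"dy":-0.355,"dz":0,"roll":0},{"grip":0,"dx":0.73,"dy":-0.355,"dz":0,"roll":0},{"grip":0,"dx":0.73,"dy":-0.355,"dz":0,"roll":0},{"grip":0,"dx":0.73,"dy":-0.355,"dz":0,"roll":0},{"grip":0,"dx":0.73,"dy":-0.355,"dz":0,"roll":0},{"grip":0,"dx":0.73,"dy":-0.355,"dz":0,"roll":0},{"grip":0,"dx":0.73,"dy":-0.355,"dz":0,"roll":0},{"grip":0,"dx":0.73,"dy":-0.355,"dz":0,"roll":0},{"grip":0,"dx":0.73,"dy":-0.355,"dz":0,"roll":0},{"grip":0,"dx":0.73,"dy":-0.355,"dz":0,"roll":0},{"grip":0,"dx":0.73,"dy":-0.355,"dz":0,"roll":0},{"grip":0,"dx":0.73,"dy":-0.355,"dz":0,"roll":0},{"grip":0,"dx":0.73,"dy":-0.355,"dz":0,"roll":0}]'
python3 - <<'E'
from plant import r
import cv2
s=r.state();print(s["time"],s["eef_pos"],s["orientation"],s["width"])
c=r.snapshot("side");f=c["frame"][:,:,::-1][60:220,250:450]
cv2.imwrite("pics/s2.png",cv2.resize(f,None,fx=3,fy=3))
E
```

```text
time: 1.82
eef_pos: [0.4775, -0.2513, 0.2302]
orientation: [-0.0, 0.985, 0.17, -0.0]
force: [-0.2, 0.5, -0.3]
width: 0.0004
grasp_force: 0.0
1.8167 [ 0.47754089 -0.25127754  0.23018125] [-1.49796498e-04  9.85427946e-01  1.70093136e-01 -2.56338872e-04] 0.00039349767411816404
```

View pics/s2.png

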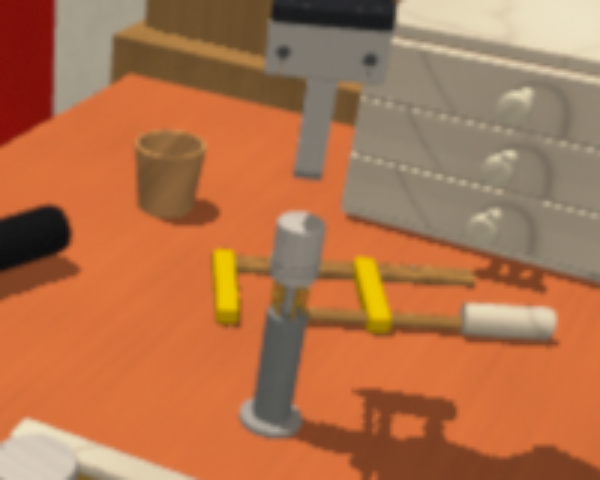

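The closed fingertips are at (308,177) in the crop, directly above the slim cap's top at (301,222), on the canister's axis line. I'll push down now.

```bash
python3 -m pendant '[{"grip":0,"dx":0,"dy":0,"dz":0.4,"roll":0},{"grip":0,"dx":0,"dy":0,"dz":0.4,"roll":0},{"grip":0,"dx":0,"dy":0,"dz":0.2,"roll":0},{"grip":0,"dx":0,"dy":0,"dz":0.2,"roll":0},{"grip":0,"dx":0,"dy":0,"dz":0.2,"roll":0},{"grip":0,"dx":0,"dy":0,"dz":0.2,"roll":0},{"grip":0,"dx":0,"dy":0,"dz":0.2,"roll":0},{"grip":0,"dx":0,"dy":0,"dz":0.2,"roll":0},{"grip":0,"dx":0,"dy":0,"dz":0.2,"roll":0},{"grip":0,"dx":0,"dy":0,"dz":0.1,"roll":0},{"grip":0,"dx":0,"dy":0,"dz":0.1,"roll":0},{"grip":0,"dx":0,"dy":0,"dz":0.05,"roll":0},{"grip":0,"dx":0,"dy":0,"dz":0,"roll":0},{"grip":0,"dx":0,"dy":0,"dz":0,"roll":0},{"grip":0,"dx":0,"dy":0,"dz":0,"roll":0}]'
python3 - <<'E'
from plant import r
import cv2
c=r.snapshot("side");f=c["frame"][:,:,::-1][60:220,250:450]
cv2.imwrite("pics/s3.png",cv2.resize(f,None,fx=3,fy=3))
E
```

```text
time: 3.12
eef_pos: [0.4761, -0.2525, 0.1702]
orientation: [0.0, 0.985, 0.17, -0.001]
force: [-4.9, -0.2, 9.1]
width: 0.0004
grasp_force: 4.5
```

View pics/s3.png

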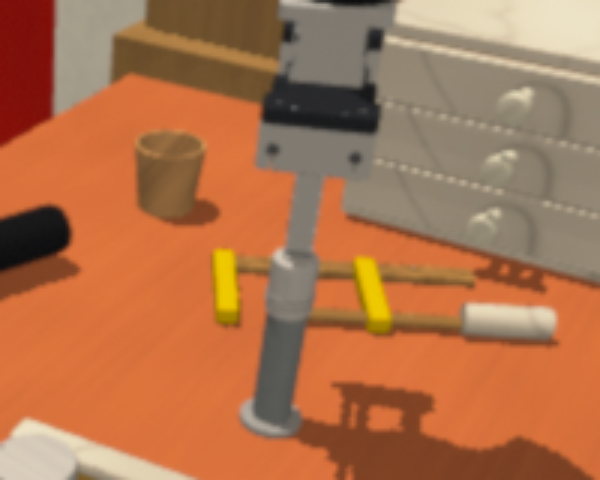

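The slim cap now sits on its body with no stem showing (rim at (288,312) in the crop). The tip is at z = 0.145, which is home. I'll press once more to confirm, then lift and move to the wide cap with the gripper open.

```bash
python3 -m pendant '[{"grip":0,"dx":0,"dy":0,"dz":0.08,"roll":0},{"grip":0,"dx":0,"dy":0,"dz":0,"roll":0},{"grip":0,"dx":0,"dy":0,"dz":0,"roll":0}]'
python3 -m pendant '[{"grip":0,"dx":0,"dy":0,"dz":-0.3,"roll":0},{"grip":0,"dx":0,"dy":0,"dz":-0.5,"roll":0},{"grip":0,"dx":0,"dy":0,"dz":-0.5,"roll":0},{"grip":50,"dx":0,"dy":0,"dz":-0.4,"roll":0},{"grip":100,"dx":0.387,"dy":-0.735,"dz":0,"roll":0},{"grip":100,"dx":0.387,"dy":-0.735,"dz":0,"roll":0},{"grip":100,"dx":0.387,"dy":-0.735,"dz":0,"roll":0},{"grip":100,"dx":0.387,"dy":-0.735,"dz":0,"roll":0},{"grip":100,"dx":0.387,"dy":-0.735,"dz":0,"roll":0},{"grip":100,"dx":0.387,"dy":-0.735,"dz":0,"roll":0},{"grip":100,"dx":0.387,"dy":-0.735,"dz":0,"roll":0},{"grip":100,"dx":0.387,"dy":-0.735,"dz":0,"roll":0},{"grip":100,"dx":0.387,"dy":-0.735,"dz":0,"roll":0},{"grip":100,"dx":0.387,"dy":-0.735,"dz":0,"roll":0},{"grip":100,"dx":0.387,"dy":-0.735,"dz":0,"roll":0},{"grip":100,"dx":0.387,"dy":-0.735,"dz":0,"roll":0},{"grip":100,"dx":0.387,"dy":-0.735,"dz":0,"roll":0},{"grip":100,"dx":0,"dy":0,"dz":0,"roll":0}]'
python3 - <<'E'
from plant import r
import cv2,numpy as np
from h import *
c=r.snapshot("wrist");s=r.state();print(s["eef_pos"],s["width"])
f=c["frame"];h=cv2.cvtColor(f,cv2.COLOR_RGB2HSV)
p=proj(c,np.array([.515,.0155,.116]));q=proj(c,np.r_[s["eef_pos"][:2],.116]);print(p,q)
g=f[:,:,::-1].copy();cv2.circle(g,tuple(int(v) for v in p),3,(255,0,0),-1);cv2.circle(g,tuple(int(v) for v in q),3,(0,255,0),-1)
cv2.imwrite("pics/w4.png",g)
import pickle;pickle.dump(c,open("w.pkl","wb"))
E
```

```text
time: 3.42
eef_pos: [0.4762, -0.2526, 0.17]
orientation: [0.001, 0.985, 0.17, -0.0]
force: [-6.9, 2.5, 18.5]
width: 0.0007
grasp_force: 9.3
time: 4.92
eef_pos: [0.5162, 0.0181, 0.2096]
orientation: [-0.001, 0.985, 0.171, 0.001]
force: [-0.2, -0.8, 0.9]
width: 0.0936
grasp_force: 0.0
[0.51593358 0.01627002 0.20949997] 0.09345455152334398
[258.57906216 204.92213057] [258.05013325 203.51156301]
```

View pics/w4.png

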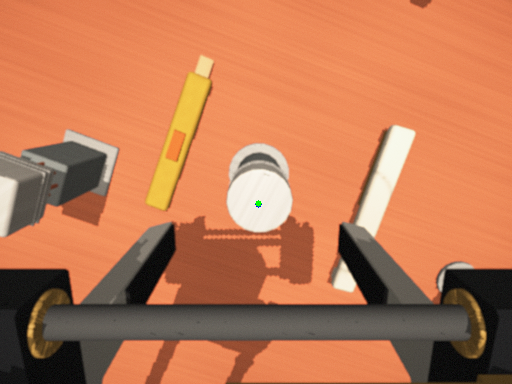

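The wrist view shows the wide cap's top centred at about (259.5,199), with the tool axis marked at (258,203.5). The cap is between the open jaws and about 3 mm off in tool x. I'll shift by that much, go down and close.

```bash
python3 -m pendant '[{"grip":100,"dx":0.12,"dy":0,"dz":0.4,"roll":0},{"grip":100,"dx":0,"dy":0,"dz":0.5,"roll":0},{"grip":100,"dx":0,"dy":0,"dz":0.5,"roll":0},{"grip":100,"dx":0,"dy":0,"dz":0.5,"roll":0},{"grip":100,"dx":0,"dy":0,"dz":0.5,"roll":0},{"grip":100,"dx":0,"dy":0,"dz":0.5,"roll":0},{"grip":100,"dx":0,"dy":0,"dz":0.5,"roll":0},{"grip":100,"dx":0,"dy":0,"dz":0.4,"roll":0},{"grip":100,"dx":0,"dy":0,"dz":0.3,"roll":0},{"grip":100,"dx":0,"dy":0,"dz":0,"roll":0},{"grip":0,"dx":0,"dy":0,"dz":0,"roll":0},{"grip":0,"dx":0,"dy":0,"dz":0,"roll":0},{"grip":0,"dx":0,"dy":0,"dz":0,"roll":0},{"grip":0,"dx":0,"dy":0,"dz":0,"roll":0},{"grip":0,"dx":0,"dy":0,"dz":0,"roll":0},{"grip":0,"dx":0,"dy":0,"dz":0,"roll":0},{"grip":0,"dx":0,"dy":0,"dz":0,"roll":0},{"grip":0,"dx":0,"dy":0,"dz":0,"roll":0}]'
```

```text
time: 6.47
eef_pos: [0.5183, 0.0166, 0.1075]
orientation: [-0.001, 0.985, 0.17, 0.0]
force: [-0.8, 2.1, 1.8]
width: 0.0515
grasp_force: 30.0
```

The grip is good: 51.5 mm opening at 30 N. Now I'll pull up about 40 mm.

```bash
python3 -m pendant '[{"grip":0,"dx":0,"dy":0,"dz":-0.2,"roll":0},{"grip":0,"dx":0,"dy":0,"dz":-0.2,"roll":0},{"grip":0,"dx":0,"dy":0,"dz":-0.2,"roll":0},{"grip":0,"dx":0,"dy":0,"dz":-0.2,"roll":0},{"grip":0,"dx":0,"dy":0,"dz":-0.2,"roll":0},{"grip":0,"dx":0,"dy":0,"dz":-0.2,"roll":0},{"grip":0,"dx":0,"dy":0,"dz":-0.2,"roll":0},{"grip":0,"dx":0,"dy":0,"dz":-0.15,"roll":0},{"grip":0,"dx":0,"dy":0,"dz":-0.05,"roll":0},{"grip":0,"dx":0,"dy":0,"dz":0,"roll":0},{"grip":0,"dx":0,"dy":0,"dz":0,"roll":0},{"grip":0,"dx":0,"dy":0,"dz":0,"roll":0}]'
```

```text
time: 7.47
eef_pos: [0.5182, 0.0166, 0.1461]
orientation: [-0.001, 0.985, 0.17, -0.0]
force: [3.9, 4.4, -14.1]
width: 0.052
grasp_force: 30.0
```

The cap is up 38.6 mm and the force has risen to 14 N, which means it's at its stop. I'll open, go straight up and check.

```bash
python3 -m pendant '[{"grip":100,"dx":0,"dy":0,"dz":0,"roll":0},{"grip":100,"dx":0,"dy":0,"dz":0,"roll":0},{"grip":100,"dx":0,"dy":0,"dz":0,"roll":0},{"grip":100,"dx":0,"dy":0,"dz":0,"roll":0},{"grip":100,"dx":0,"dy":0,"dz":0,"roll":0},{"grip":100,"dx":0,"dy":0,"dz":0,"roll":0},{"grip":100,"dx":0,"dy":0,"dz":-0.4,"roll":0},{"grip":100,"dx":0,"dy":0,"dz":-0.7,"roll":0},{"grip":100,"dx":0,"dy":0,"dz":-0.7,"roll":0},{"grip":100,"dx":0,"dy":0,"dz":-0.7,"roll":0},{"grip":100,"dx":0,"dy":0,"dz":-0.7,"roll":0},{"grip":100,"dx":0,"dy":0,"dz":-0.7,"roll":0},{"grip":100,"dx":0,"dy":0,"dz":0,"roll":0},{"grip":100,"dx":0,"dy":0,"dz":0,"roll":0}]'
python3 - <<'E'
from plant import r
import cv2
c=r.snapshot("side");f=c["frame"][:,:,::-1][100:370,160:400]
cv2.imwrite("pics/s5.png",cv2.resize(f,None,fx=2.2,fy=2.2))
E
```

```text
time: 8.63
eef_pos: [0.5189, 0.0159, 0.2459]
orientation: [0.0, 0.985, 0.17, 0.001]
force: [0.2, -0.2, -0.5]
width: 0.0943
grasp_force: 0.0
```

View pics/s5.png

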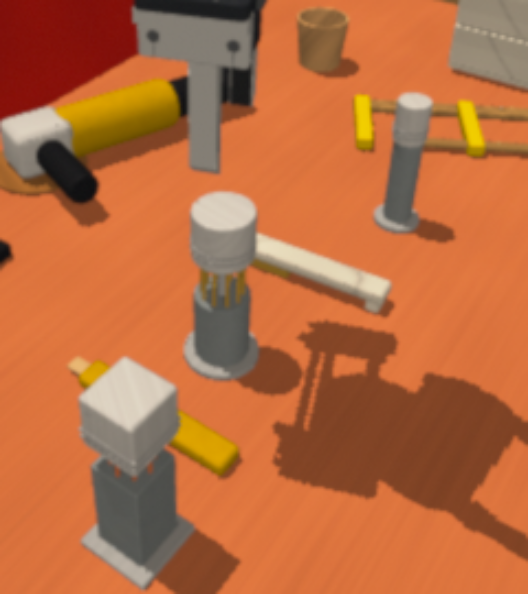

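The wide cap is up with its rods showing (top centre at (224,217) in the crop) and the gripper is clear above it. The slim cap is closed at (412,120). The square cap is where it was, at (128,400). Handing in.

```bash
python3 -c "
from plant import r
print(r.sign_off())"
```

```text
the job is handed in; nothing more can be done
None
```

The job is handed in, but no verdict came back: the slim cap is pushed home, the wide cap is up at its stop and released with its rods showing, and the square canister was never touched.

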